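Set out the bench for gluing a maple block

TASK

Get the bench ready for a glue-up, leaving the maple block and the black router fixture where they are. Lay the small yellow cork pad lengthwise on the middle of the maple block, and centre the pine caul on the pad, cleat up and its long sides along the block. Stand the screw jar from the bench top square behind the middle of the block (on the side away from you) with about 3 cm between them, and stand the glue bottle from the bench top about midway between the block's end and the router fixture, in line with the two; leave everything else alone.

Things in the scene. Friction and masses are not known exactly. Their poses are not given: they have to be found in the camera images.
- maple_block: Plain hardwood block lying flat, 52 mm (x) by 170 mm (y) by 30 mm high; loose, 0.4 kg. Origin at the centre of its underside, z up, y along its length, x always pointing away from the robot (its yaw varies by at most 0.12 rad). It lies to the left or to the right of the router fixture.
- router_fixture: Black metal router fixture with two small brass knobs on its corners, 96 mm (x) by 124 mm (y) by 46 mm high; loose, 0.8 kg. Origin at the centre of its underside, x always pointing away from the robot (yaw within 0.12 rad). The gap between it and the near end of the maple block is 100 to 155 mm.
- cork_pad: The cork pad: a small rectangular pad, yellow all over, lying flat, 26 mm (x) by 60 mm (y) by 14 mm high, 0.03 kg. Origin at the centre of its underside, z up, y along its length. Stands at any of four places at the left or right of the work, any of the four things at any of them.
- pine_caul: The pine caul: a short pine block, 52 mm (x) by 72 mm (y); the block itself is 22 mm high, and a small screwed cleat (28 mm by 24 mm, 9 to 11 mm high) stands on its top, off-centre, over x -20 to 8 and y -30 to -6 mm. 0.05 kg. Origin at the centre of the underside of the block, z up, y along its 72 mm length. Cleat up at the start.
- screw_jar: White round jar on the bench top (not the one in the tool well) with a grey screw lid, upright, 60 mm in diameter and 73 mm high, 0.16 kg, closed. Origin at the centre of its foot, z up.
- glue_bottle: White glue bottle on the bench top (not the one in the tool well) with a red pointed nozzle, upright, 139 mm high; its round body is 50 mm in diameter up to 75 mm above the foot and 47 mm at 85 mm, then slopes in to the nozzle, whose collar is 23 mm wide at 102 to 112 mm and tapers to a point above; 0.15 kg.. Origin at the centre of its foot, z up.
- block_plane: Bystander: black and steel block plane, 52 by 178 by 46 mm, at the left end of the work. Leave alone. Origin at the centre of its underside.
- masking_tape: Bystander: roll of pale masking tape lying flat, 105 mm across, 24 mm high, at the right end of the work. Leave alone. Origin at the centre of its underside.
- red_float: Bystander: red round sanding dome, 67 mm across, 43 mm high, in the tool well behind the bench top (its floor is 40 mm lower). Leave alone. Origin at the centre of its underside.

How it is judged:
By the outcome, as a careful person would: the job done as asked, in the order asked, and still so for the second after the job is handed in, with the robot touching nothing.
It also fails if it takes over 106 s, if anything falls off the work surface, if the arm or the gripper's body presses on something with over 40 N, if the wrist force passes 120 N, or if a joint passes its speed limit or range.

ROBOT

A 6-joint arm with a two-finger parallel gripper is mounted at the origin on a cart in front of the work surface, level with it; the furniture and walls round the work are solid. World frame = base frame: x ahead of the robot, y to its left, z up, the work surface at z = 0. Lengths are in mm, angles in degrees, forces in N, time in s.
With the tool pointing down it reaches from about 350 to 850 mm from the base axis. Payload 8.1 kg.
Tool frame: the origin (TCP) lies at the very end of the fingers, on their centre line; the grasp point (between the pads) lies 19 mm behind it; z points along the fingers, y is the line along which they close (so a half turn about z gives the same grasp; the last joint's range is limited). The gripper opens to 85 mm and grips with 20 to 120 N. Pads are 22 mm wide; open, the fingers measure 114 mm over their backs; the gripper's body (76 mm by 85 mm) begins 54 mm behind the grasp point. The pads swing forward as they close: fully open they stand 13 mm farther back than shut.
Start: joints at [58.533, 7.471, 85.268, -0, 87.261, -4.893], TCP at [268.39, 536.63, 231.292] pointing down, gripper open.
Joint ranges: [-169.43, 169.43], [-51.17, 129.36], [1.28, 143.12], [-76.62, 256.62], [0, 156.53], [-152.29, 152.29]. Speed limits (degrees/s): [136.94, 136.94, 159.86, 180, 180, 180].

INTERFACE

Orientations are given as [roll, pitch, yaw] about the fixed x, y, z axes, in that order (R = Rz(yaw) Ry(pitch) Rx(roll)).
In Python, from bench import status, viewer, job gives the robot as it stands.
- The arm moves only by the tool arm_command, never from a script. Its argument "targets" is a list that holds one entry, the list of rows, each a list of 7 numbers: the shift along the world's x, y, z in m, then the turn, a rotation vector about the world's x, y, z in rad, then the opening, from -1 (shut) to 1 (fully open). In form: [[[dx, dy, dz, rx, ry, rz, gripper], ...]]. A call has 1 to 10 rows; each row shifts and turns the commanded pose from where the row before left it; what a row does not reach is not made up. A row lasts 1/8 s, in which the tool goes at most 62.5 mm and 10.7 degrees, less where a joint would pass 70% of its speed; a pose out of reach is approached as far as the arm can. A call with a gripper value outside its range is refused whole. The fingers move at their own pace and stop on an object; "force" is the grip in N (left out, the last holds). Time passes only in rows, so rows that do not move let the fingers close. It gives the time, the measured TCP pose, the force, the opening and the grip force at its end, in the units of the state.
- status.sense(): the state, without advancing time (a new reading comes with each control period).
- viewer.snapshot(name): name is "side" or "top" or "wrist"; returns the picture (384x512x3 uint8, red, green, blue); there is no depth.
- viewer.camera_model(name): a dict with "vertical_fov" (degrees; the focal length in pixels is half the picture's height over the tangent of half this angle, whatever the lens; pixels are square), "cx", "cy" (the principal point, pixels), "xyz" and "attitude" of the camera in the world. Camera axes: x right, y down, z forward; pixel columns grow to the right and rows downward; lengths in mm; the calibration is good to about 2 mm. The wrist camera is an equidistant fisheye: a pixel r from the principal point sees the ray r / f radians off the axis. A picture is of the moment at which its call begins: read the wrist's pose just before it. camera_model takes no time and is no camera call; for the wrist camera it gives the pose at the moment of the call.
- job.hand_in(): hands the job in; it is judged then, once.
The state is a dict: "time": time; "joint_pos": joint angles; "qd": joint speeds; "joint_efforts": joint torques, N m; "tool_pos": TCP position; "tcp_rot": TCP orientation; "ft_force": force on the tool from outside, world axes, zero at the start; "wrist_torque": the same for the moment, N m; "finger_gap": finger opening in mm; "grip_force": force on a finger pad.
Only numpy, scipy, OpenCV 4.12 (cv2) and the standard library are available. Lean on these libraries where they do the work, as an engineer would, in place of code of your own. Each camera call takes 0.05 s, during which the arm holds its last target. There are 200 camera calls.

## Working session

There is one attempt and no reset: what is moved stays moved. The work goes in short steps, Python scripts to look and compute and a tool call to move; the robot and the scene stay as the last step left them, time stands still between calls to the robot, and variables do not carry over. Pictures are saved under pics/ and viewed, at most 14 in all, crops included, and the job is handed in when it is done.

Besides the shell and the picture viewer there is one more tool, called as a command line: name --argument value ..., lists and objects as JSON in quotes. arm_command: Moves the arm, as the interface text tells. Its arguments: {"type":"object","properties":{"targets":{"type":"array"},"force":{"type":"number"}},"required":["targets"]}

```bash
ls; mkdir -p pics; python3 - <<'E'
from bench import status, viewer
import cv2
print(status.sense())
for n in("top","side"):
    print(n,viewer.camera_model(n)); cv2.imwrite(f"pics/{n}0.png",cv2.resize(viewer.snapshot(n)[:,:,::-1],(800,600),interpolation=cv2.INTER_CUBIC))
    
E
```

```text
pics
{'time': 0.0, 'joint_pos': array([ 5.85322699e+01,  7.51335396e+00,  8.53309703e+01,  4.18186132e-05,
        8.72603857e+01, -4.89024360e+00]), 'qd': array([ 0.02820101,  0.04738176,  0.03537963,  0.00759127, -0.04444644,
        0.01260109]), 'joint_efforts': array([ 4.79812879e-04, -5.69420743e+01, -5.00532854e+01, -4.15276345e-04,
        1.50992721e-02,  5.72698991e-05]), 'tool_pos': array([268.10876375, 536.14873164, 230.24650111]), 'tcp_rot': array([-1.79895675e+02, -8.96784830e-03,  1.53422503e+02]), 'ft_force': array([-0.42572559, -0.22930458,  0.28052443]), 'wrist_torque': array([ 0.05293795,  0.03192011, -0.01499644]), 'grip_force': 0.0, 'finger_gap': 85.3551725969197}
top {'vertical_fov': 53.0702182376111, 'cx': 255.9947790813903, 'cy': 190.89390837270835, 'xyz': array([ 317.22042358,   26.13598452, 1609.50812464]), 'attitude': array([-170.18120636,   -1.03468712,  -89.92304048])}
side {'vertical_fov': 57.38786623071865, 'cx': 257.40150148867696, 'cy': 194.4143714291222, 'xyz': array([    9.54300829, -1069.04420865,   497.61497658]), 'attitude': array([-111.36962737,    0.66255769,  -28.04299233])}
```

View pics/top0.png

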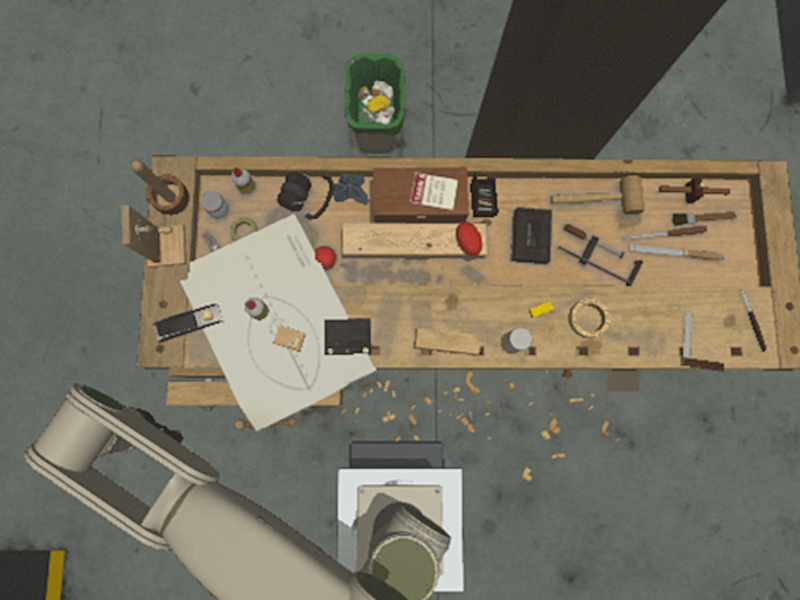

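View pics/side0.png

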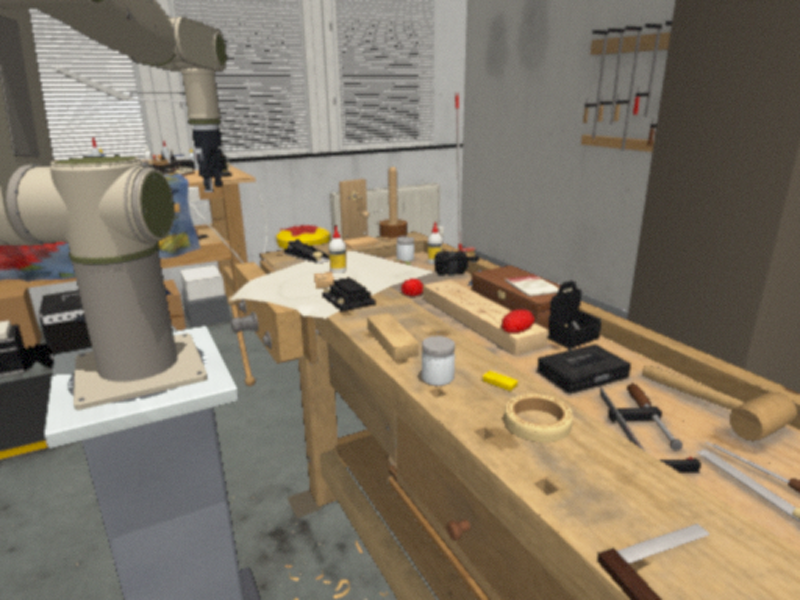

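The top view, in 800x600 pixels, shows the maple block at (448,341), fixture (347,337), bottle (257,308) and caul (289,338). The jar is at (519,340), the pad (541,310), the tape (590,317) and the plane (188,321). The side view agrees, and the space behind the block is clear.

```bash
cat > h.py <<'E'
import numpy as np, cv2
from scipy.spatial.transform import Rotation as R
from bench import status, viewer
def p2w(m,uv,z,fish=False,h=384):
    uv=np.atleast_2d(np.array(uv,float)); f=h/2/np.tan(np.radians(m['vertical_fov'])/2)
    d=(uv-[m['cx'],m['cy']])/f
    if fish:
        r=np.linalg.norm(d,axis=1,keepdims=True)+1e-9; ray=np.hstack([d/r*np.sin(r),np.cos(r)])
    else: ray=np.hstack([d,np.ones((len(d),1))])
    w=R.from_euler('xyz',m['attitude'],degrees=True).apply(ray)
    return (m['xyz']+w*((z-m['xyz'][2])/w[:,2])[:,None])[:,:2]
def w2p(m,P,fish=False,h=384):
    P=np.atleast_2d(np.array(P,float)); f=h/2/np.tan(np.radians(m['vertical_fov'])/2)
    c=R.from_euler('xyz',m['attitude'],degrees=True).inv().apply(P-m['xyz'])
    if fish:
        r=np.linalg.norm(c[:,:2],axis=1,keepdims=True); d=c[:,:2]/r*np.arctan2(r,c[:,2:])
    else: d=c[:,:2]/c[:,2:]
    return d*f+[m['cx'],m['cy']]
E
python3 - <<'E'
from h import *
s=1.5625
m=viewer.camera_model("top")
for n,u,v,z in [("block",448,341,30),("bl",416,345,30),("br",482,350,30),("fix",347,337,46),("bottle tip",253,301,125),("caul",289,338,25),("jar",518,334,73),("pad",541,310,14),("tape",590,317,24),("plane",188,321,40)]:
    print(n,p2w(m,[u/s,v/s],z).round(0))
mw=viewer.camera_model("wrist");print(mw)
cv2.imwrite("pics/w0.png",cv2.resize(viewer.snapshot("wrist")[:,:,::-1],(800,600),interpolation=cv2.INTER_CUBIC))
E
```

```text
block [[ 477. -129.]]
bl [[466. -44.]]
br [[ 453. -218.]]
fix [[485. 136.]]
bottle tip [[566. 366.]]
caul [[484. 291.]]
jar [[ 491. -306.]]
pad [[ 563. -383.]]
tape [[ 543. -511.]]
plane [[526. 553.]]
{'vertical_fov': 65.70646984690485, 'cx': 255.6191826365657, 'cy': 186.70155903000452, 'xyz': array([197.67477313, 571.63263658, 372.8865379 ]), 'attitude': array([1.62245385e+02, 7.85882174e-02, 6.34421695e+01])}
```

View pics/w0.png

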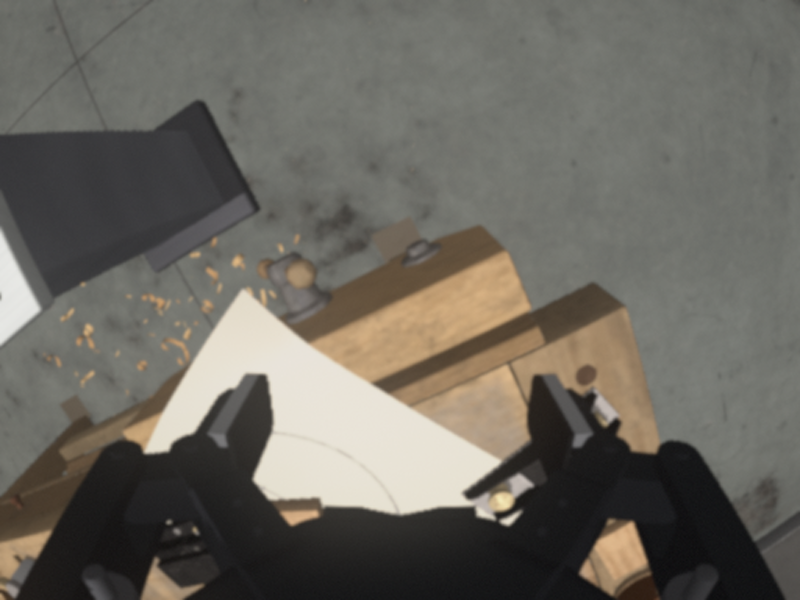

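The wrist view shows the plane's end and the sheet; the camera looks to one side, over the tool's +x. The coarse positions fit the given sizes, with a gap of about 118 mm between block and fixture. Moving to look from above the work.

arm_command --targets '[[[0.015,-0.045,0.01,0,0,-0.11,1],[0.015,-0.045,0.01,0,0,-0.11,1],[0.015,-0.045,0.01,0,0,-0.11,1],[0.015,-0.045,0.01,0,0,-0.11,1],[0.015,-0.045,0.01,0,0,-0.11,1],[0.015,-0.045,0.01,0,0,-0.11,1],[0.015,-0.045,0.01,0,0,-0.11,1],[0.015,-0.045,0.01,0,0,-0.11,1],[0.015,-0.045,0.01,0,0,-0.11,1],[0.015,-0.045,0.01,0,0,-0.11,1]]]'

```text
time: 1.4
tool_pos: [418.5, 85.1, 331.5]
tcp_rot: [180.0, -0.0, 90.2]
ft_force: [0.6, 0.2, -0.2]
finger_gap: 85.3
grip_force: 0.0
```

arm_command --targets '[[[0.015,-0.05,0,0,0,0,1],[0.015,-0.05,0,0,0,0,1],[0.01,-0.05,0,0,0,0,1],[0.01,-0.05,0,0,0,0,1],[0,0,0,0,0,0,1],[0,0,0,0,0,0,1]]]'

```text
time: 2.15
tool_pos: [468.2, -113.2, 330.9]
tcp_rot: [-180.0, -0.0, 90.4]
ft_force: [-0.9, 0.2, 0.3]
finger_gap: 85.3
grip_force: 0.0
```

```bash
python3 - <<'E'
from h import *
s=status.sense();print(s['tool_pos'],s['tcp_rot'],s['time'])
m=viewer.camera_model("wrist");print(m)
im=viewer.snapshot("wrist");np.save("w1.npy",im)
import pickle;pickle.dump(m,open("w1.pkl","wb"))
cv2.imwrite("pics/w1.png",cv2.resize(im[:,:,::-1],(800,600),interpolation=cv2.INTER_CUBIC))
E
```

```text
[ 468.17876879 -113.20951696  330.94639853] [-1.79957349e+02 -4.01771613e-02  9.03559538e+01] 2.15
{'vertical_fov': 65.70646984690485, 'cx': 255.6191826365657, 'cy': 186.70155903000452, 'xyz': array([467.24238771, -34.81893441, 473.55404139]), 'attitude': array([1.62274237e+02, 6.34859770e-02, 3.71351827e-01])}
```

View pics/w1.png

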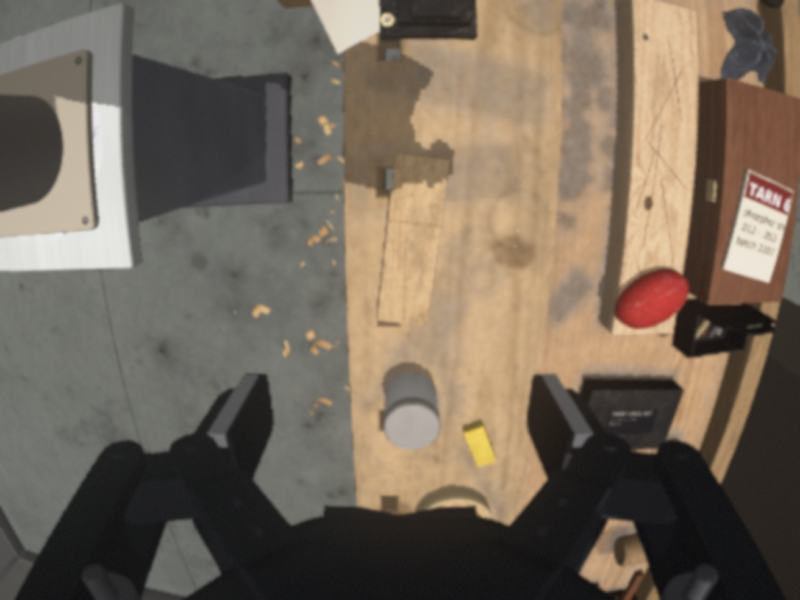

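The wrist view clearly shows the block with corners near (395,155), (452,160), (432,325) and (378,322). It also shows the jar lid at (411,423), the pad at (479,444) and the fixture's edge at the top. I'll enlarge the block to read its corners and fit the pad by colour.

```bash
python3 - <<'E'
from h import *
import pickle
im=np.load("w1.npy");m=pickle.load(open("w1.pkl","rb"))
a=cv2.resize(im[85:220,225:305,::-1],None,fx=4.4,fy=4.4,interpolation=cv2.INTER_CUBIC)
b=cv2.resize(im[0:60,200:330,::-1],None,fx=3.3,fy=3.3,interpolation=cv2.INTER_CUBIC)
c=cv2.resize(im[225:310,225:330,::-1],None,fx=4,fy=4,interpolation=cv2.INTER_CUBIC)
W=np.zeros((600,800,3),np.uint8);W[:a.shape[0],:a.shape[1]]=a;W[:b.shape[0],360:360+b.shape[1]]=b;W[220:220+c.shape[0],360:360+c.shape[1]]=c
cv2.imwrite("pics/c1.png",W)
hsv=cv2.cvtColor(im,cv2.COLOR_RGB2HSV);print(hsv[284,307],im[284,307])
k=((hsv[...,0]>22)&(hsv[...,0]<33)&(hsv[...,1]>190)).astype(np.uint8)
n,l,st,ct=cv2.connectedComponentsWithStats(k);
for i in range(1,n):
    if st[i,4]>60:
        ys,xs=np.where(l==i);w=p2w(m,np.c_[xs,ys],10,True).astype(np.float32);print(st[i],w.mean(0),cv2.minAreaRect(w))
E
```

```text
[ 24 153 235] [235 209  94]
```

View pics/c1.png

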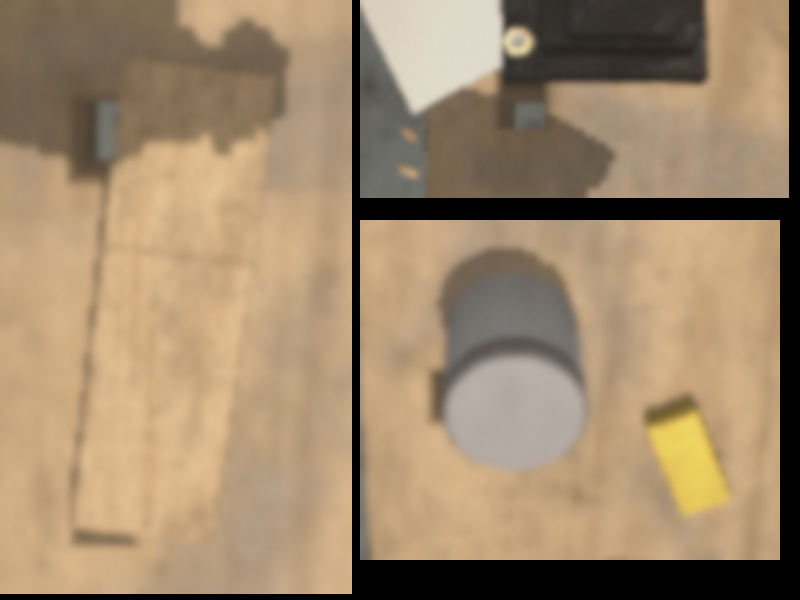

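```bash
python3 - <<'E'
from h import *
import pickle
m=pickle.load(open("w1.pkl","rb"))
def q(P,o,s,off): return (np.array(P,float)-o+.0)/s+off-0.5+0.5/s
def quad(P,z,n):
    w=p2w(m,P,z,True); c=w.mean(0)
    L=(w[0]+w[1]-w[2]-w[3])/2; S=(w[1]+w[2]-w[0]-w[3])/2
    print(n,w.round(1).tolist(),"c",c.round(1),"L",np.linalg.norm(L).round(1),"S",np.linalg.norm(S).round(1),"yawL",np.degrees(np.arctan2(-L[0],L[1])).round(1),"yawS",np.degrees(np.arctan2(S[1],S[0])).round(1))
quad(q([(122,60),(275,68),(213,540),(76,530)],0,4.4,[225,85]),30,"block")
quad(q([(647,425),(694,408),(731,500),(687,517)],[360,220],4,[225,225]),14,"pad")
for P in ([(515,411)],[(445,411)],[(585,411)],[(515,354)],[(515,468)]): print("jar",p2w(m,q(P,[360,220],4,[225,225]),73,True).round(1))
for P in ([(504,80)],[(705,80)]): print("fix front",p2w(m,q(P,[360,0],3.3,[200,0]),46,True),p2w(m,q(P,[360,0],3.3,[200,0]),0,True))
E
```

```text
block [[462.0, -40.1], [513.3, -42.0], [495.8, -211.2], [445.9, -207.6]] c [ 479.2 -125.2] L 169.2 S 50.7 yawL -5.7 yawS -3.1
pad [[545.0, -356.2], [566.6, -347.1], [590.6, -403.7], [569.4, -413.6]] c [ 567.9 -380.2] L 61.9 S 23.4 yawL 23.0 yawS 24.0
jar [[ 481.  -307.3]]
jar [[ 452.9 -307.6]]
jar [[ 509.3 -307.5]]
jar [[ 480.5 -280.1]]
jar [[ 481.6 -336.4]]
fix front [[448.73500915  69.02235267]] [[446.74382363  80.19450576]]
fix front [[535.01273197  71.52364764]] [[542.30405783  82.9649119 ]]
```

arm_command --targets '[[[0.0125,-0.033,-0.025,0,0,0.05,1],[0.0125,-0.033,-0.025,0,0,0.05,1],[0.0125,-0.033,-0.025,0,0,0.05,1],[0.0125,-0.033,-0.025,0,0,0.05,1],[0.0125,-0.033,-0.025,0,0,0.05,1],[0.0125,-0.033,-0.025,0,0,0.05,1],[0.0125,-0.033,-0.025,0,0,0.05,1],[0.012,-0.036,-0.025,0,0,0.053,1],[0,0,0,0,0,0,1],[0,0,0,0,0,0,1]]]'

```text
time: 3.45
tool_pos: [568.5, -379.0, 131.6]
tcp_rot: [180.0, -0.0, 113.5]
ft_force: [-0.6, 0.5, 0.3]
finger_gap: 85.2
grip_force: 0.0
```

```bash
cat > snap.py <<'E'
import sys,pickle
from h import *
def snap(n):
    m=viewer.camera_model("wrist");im=viewer.snapshot("wrist");pickle.dump((m,im),open(n+".pkl","wb"))
    cv2.imwrite(f"pics/{n}.png",cv2.resize(im[:,:,::-1],(800,600),interpolation=cv2.INTER_CUBIC));return m,im
E
python3 - <<'E'
from snap import *
s=status.sense();print(s['tool_pos'],s['tcp_rot'])
m,im=snap("w2")
hsv=cv2.cvtColor(im,cv2.COLOR_RGB2HSV)
k=((hsv[...,0]>20)&(hsv[...,0]<33)&(hsv[...,1]>140)&(hsv[...,2]>150)).astype(np.uint8)
n,l,st,ct=cv2.connectedComponentsWithStats(k)
for i in range(1,n):
    if st[i,4]>150:
        ys,xs=np.where(l==i);w=p2w(m,np.c_[xs,ys],14,True).astype(np.float32);print(st[i],w.mean(0),cv2.minAreaRect(w))
E
```

```text
[ 568.50862724 -378.95252686  131.58153249] [ 1.79986959e+02 -2.27187934e-02  1.13542984e+02]
[ 241  168   27   46 1105] [ 570.2484  -388.71448] ((570.3270263671875, -387.77288818359375), (24.140155792236328, 43.84748077392578), 22.679672241210938)
```

View pics/w2.png

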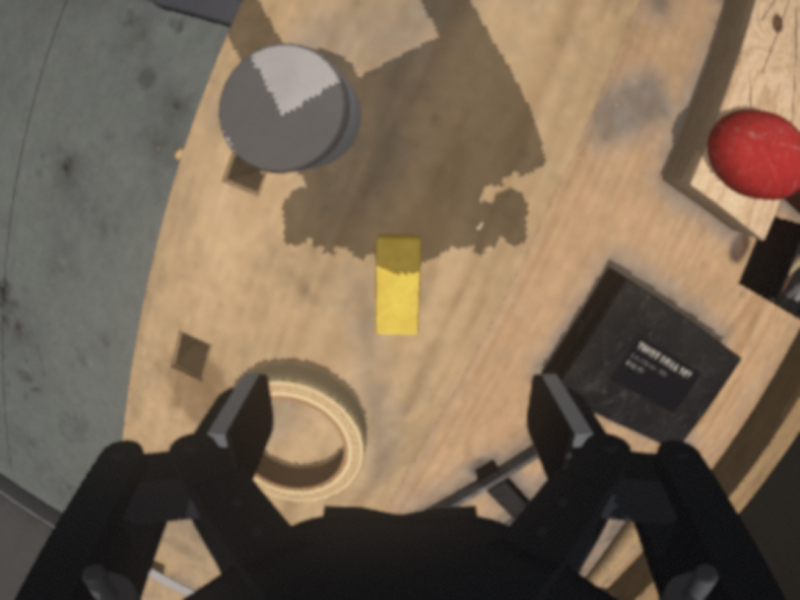

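The pad shows at (378–421, 236–334), aligned with the tool, and the jar lid centre is at (284,107). I'll work out both.

```bash
python3 - <<'E'
from snap import *
m,im=pickle.load(open("w2.pkl","rb"))
f=lambda P,z:p2w(m,np.array(P,float)*.64,z,True)
for z in(14,0):
  w=f([(377.5,236),(421,236),(419,334),(377,334)],z);print(w.round(1).tolist(),w.mean(0))
w=f([(220,107),(347,107),(284,43),(284,170),(284,107)],73);print(w.round(1).tolist(), w[:4].mean(0))
E
```

```text
[[545.2, -357.7], [567.9, -347.8], [591.7, -403.2], [568.3, -413.5]] [ 568.26150465 -380.57295768]
[[545.7, -360.5], [569.6, -350.0], [594.6, -408.4], [570.0, -419.2]] [ 569.96105441 -384.53091416]
[[454.9, -318.8], [509.0, -299.3], [471.6, -282.5], [493.8, -334.9], [483.3, -309.1]] [ 482.34335225 -308.91009451]
```

arm_command --targets '[[[0,-0.0016,-0.04,0,0,0,1],[0,0,-0.04,0,0,0,0.2],[0,0,-0.03,0,0,0,-0.1],[0,0,-0.0185,0,0,0,-0.1],[0,0,0,0,0,0,-0.1],[0,0,0,0,0,0,-1],[0,0,0,0,0,0,-1],[0,0,0,0,0,0,-1],[0,0,0,0,0,0,-1]]]' --force 25

```text
time: 4.62
tool_pos: [569.0, -382.8, 4.8]
tcp_rot: [179.9, 0.1, 113.5]
ft_force: [-0.1, 1.4, 6.3]
finger_gap: 25.0
grip_force: 27.6
```

arm_command --targets '[[[0,0,0.02,0,0,0,-1],[0,0,0.04,0,0,0,-1],[-0.005,0.01,0.06,0,0,0,-1],[-0.014,0.04,0.01,0,0,-0.08,-1],[-0.014,0.042,0,0,0,-0.085,-1],[-0.014,0.042,0,0,0,-0.085,-1],[-0.014,0.042,0,0,0,-0.085,-1],[-0.014,0.042,0,0,0,-0.085,-1],[-0.0145,0.039,0,0,0,-0.086,-1],[0,0,0,0,0,0,-1]]]'

```text
time: 5.88
tool_pos: [477.8, -122.8, 133.9]
tcp_rot: [180.0, -0.0, 84.6]
ft_force: [-0.1, -0.5, -0.9]
finger_gap: 25.2
grip_force: 26.9
```

arm_command --targets '[[[0,0,0,0,0,0,-1]]]'

```text
time: 6.0
tool_pos: [479.0, -125.4, 134.0]
tcp_rot: [179.9, 0.1, 84.6]
ft_force: [-0.3, -0.2, -0.7]
finger_gap: 25.3
grip_force: 26.9
```

```bash
python3 - <<'E'
from snap import *
s=status.sense();print(s['tool_pos'],s['tcp_rot'],s['ft_force'])
snap("w3")
E
```

```text
[ 479.02281345 -125.4071812   134.04605967] [1.79886895e+02 5.15251374e-02 8.45698039e+01] [-0.32432436 -0.15934781 -0.68632545]
```

View pics/w3.png

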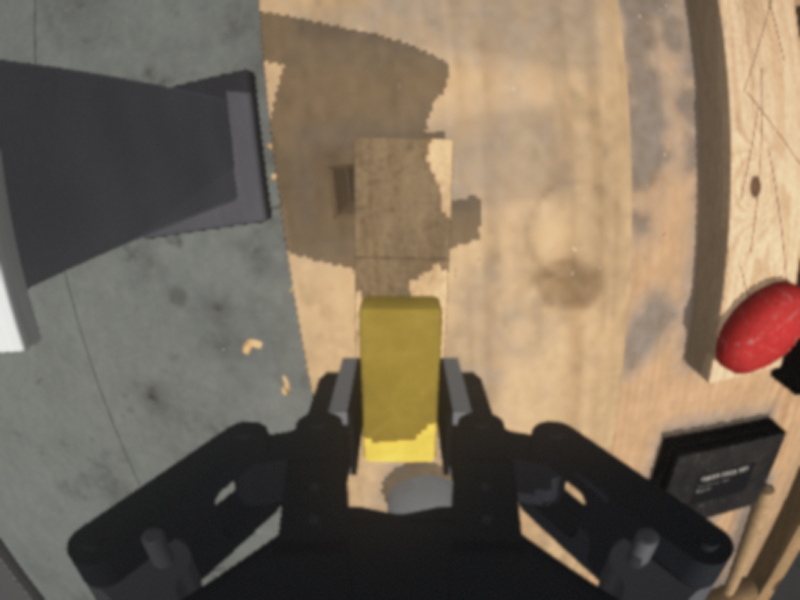

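The pad is held straight between the fingers. The block's near end runs from (356,139) to (453,139) and its sides are parallel to the tool.

```bash
python3 - <<'E'
from snap import *
m,im=pickle.load(open("w3.pkl","rb"))
f=lambda P,z:p2w(m,np.array(P,float)*.64,z,True)
print("block end+sides",f([(356,139),(453,139),(356,290),(448,290)],30).round(1).tolist())
w=f([(361,308),(440,308),(436,460),(365,460)],143);print("pad",w.round(1).tolist(),w.mean(0))
y=np.radians(-5.5)
c=np.array([479.2,-125.2]);Rm=np.array([[np.cos(y),-np.sin(y)],[np.sin(y),np.cos(y)]])
for l in [(-26,85),(26,85),(-26,30),(26,30)]: print(l,(w2p(m,np.r_[c+Rm@l,30],True)/.64).round(0))
E
```

```text
block end+sides [[463.8, -40.4], [514.3, -45.1], [454.5, -122.7], [505.6, -127.6]]
pad [[469.6, -93.9], [493.6, -96.2], [488.9, -154.5], [463.4, -152.1]] [ 478.86203993 -124.19111312]
(-26, 85) [[351. 135.]]
(26, 85) [[451. 135.]]
(-26, 30) [[353. 237.]]
(26, 30) [[449. 237.]]
```

arm_command --targets '[[[0.0009,-0.0018,-0.03,0,0,0,-1],[0,0,-0.03,0,0,0,-1],[0,0,-0.025,0,0,0,-1],[0,0,-0.008,0,0,0,-1],[0,0,-0.003,0,0,0,-1],[0,0,-0.002,0,0,0,-1],[0,0,0,0,0,0,-1]]]'

```text
time: 6.92
tool_pos: [480.0, -127.1, 35.6]
tcp_rot: [179.9, 0.0, 84.5]
ft_force: [-1.1, -0.3, -0.4]
finger_gap: 25.2
grip_force: 26.9
```

arm_command --targets '[[[0,0,-0.001,0,0,0,-1],[0,0,0,0,0,0,-1],[0,0,0,0,0,0,-0.2],[0,0,0,0,0,0,0.1],[0,0,0,0,0,0,0.1],[0,0,0.03,0,0,0,0.3],[0,0,0.04,0,0,0,1],[0,0,0.05,0,0,0,1],[0,0.02,0.04,0,0,0,1],[0,0.04,0.04,0,0,0,1]]]'

```text
time: 8.18
tool_pos: [479.2, -67.1, 235.2]
tcp_rot: [180.0, 0.0, 84.4]
ft_force: [1.5, 1.1, 0.3]
finger_gap: 85.4
grip_force: 0.0
```

```bash
cat >> snap.py <<'E'
def pad(m,im,z):
    hsv=cv2.cvtColor(im,cv2.COLOR_RGB2HSV)
    k=((hsv[...,0]>20)&(hsv[...,0]<33)&(hsv[...,1]>140)&(hsv[...,2]>90)).astype(np.uint8)
    n,l,st,ct=cv2.connectedComponentsWithStats(k)
    for i in range(1,n):
        if st[i,4]>150:
            ys,xs=np.where(l==i);w=p2w(m,np.c_[xs,ys],z,True).astype(np.float32);print(st[i],w.mean(0),cv2.minAreaRect(w))
E
python3 - <<'E'
from snap import *
m,im=snap("w4"); pad(m,im,44)
E
```

```text
[251 185  21  47 927] [ 479.31317 -122.91019] ((479.4824523925781, -123.91148376464844), (60.1549072265625, 24.13783836364746), 84.06702423095703)
```

arm_command --targets '[[[0,0.05,0.02,0,0,0,1],[0,0.05,0.02,0,0,0,1],[0,0.05,0.02,0,0,0,1],[0,0.05,0,0,0,0,1],[0,0.05,0,0,0,0,1],[0,0.05,0,0,0,0,1],[0,0.05,0,0,0,0.05,1],[0,0.05,0,0,0,0.05,1],[0,0,0,0,0,0,1],[0,0,0,0,0,0,1]]]'

```text
time: 9.48
tool_pos: [479.1, 333.0, 293.3]
tcp_rot: [-180.0, 0.0, 90.2]
ft_force: [0.4, -0.6, 0.5]
finger_gap: 85.3
grip_force: 0.0
```

```bash
python3 - <<'E'
from snap import *
s=status.sense();print(s['tool_pos'],s['tcp_rot'],s['ft_force'])
snap("w5")
E
```

```text
[479.14202323 333.02128281 293.29364171] [-1.79963268e+02  4.96899008e-02  9.02472415e+01] [ 0.44112936 -0.61484132  0.54121209]
```

View pics/w5.png

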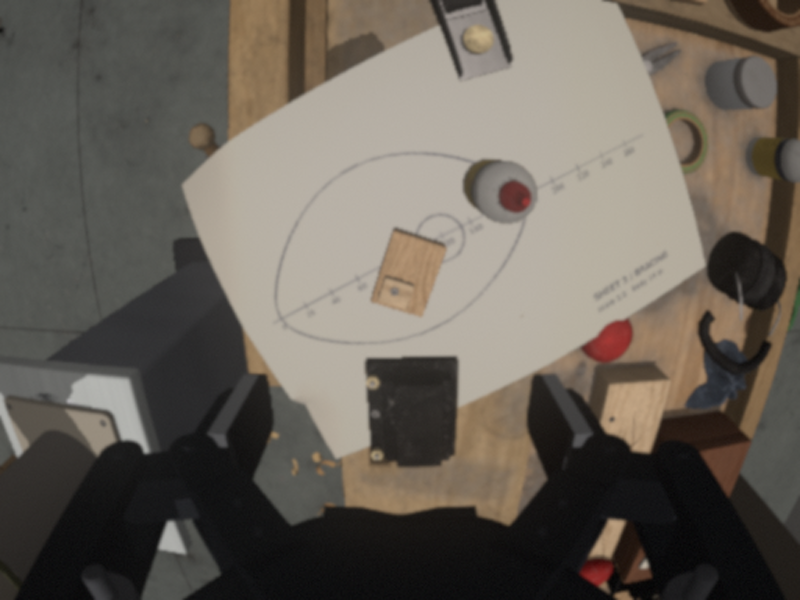

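The pad is on the block. In this view the caul is at (408,272) with its cleat toward the robot's right, the bottle's body at (500,190) with its nozzle tip at (525,202), and the fixture at (412,410). I'll enlarge the pad on the block and the caul with the bottle.

```bash
python3 - <<'E'
from snap import *
a=pickle.load(open("w4.pkl","rb"))[1][105:305,200:330,::-1]
b=pickle.load(open("w5.pkl","rb"))[1][90:310,220:350,::-1]
W=np.zeros((600,800,3),np.uint8)
a=cv2.resize(a,None,fx=3,fy=3,interpolation=cv2.INTER_CUBIC);b=cv2.resize(b,None,fx=2.7,fy=2.7,interpolation=cv2.INTER_CUBIC)
W[:600,:390]=a;W[:b.shape[0],400:400+b.shape[1]]=b;cv2.imwrite("pics/c2.png",W)
E
```

```text
(no output)
```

View pics/c2.png

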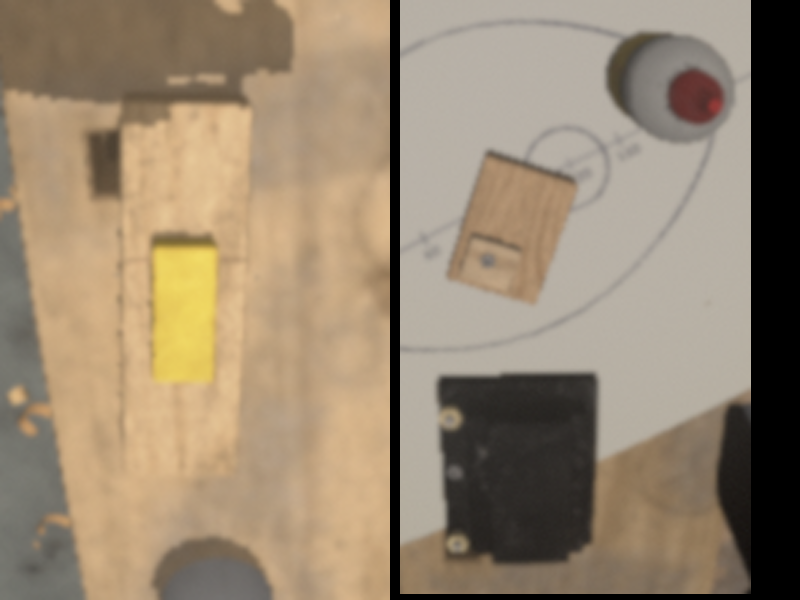

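```bash
python3 - <<'E'
from snap import *
def quad(m,P,z,n):
    w=p2w(m,P,z,True); c=w.mean(0)
    L=(w[0]+w[1]-w[2]-w[3])/2; S=(w[1]+w[2]-w[0]-w[3])/2
    print(n,w.round(1).tolist(),"c",c.round(1),"L",np.linalg.norm(L).round(1),"S",np.linalg.norm(S).round(1),"yawL",np.degrees(np.arctan2(-L[0],L[1])).round(1),"yawS",np.degrees(np.arctan2(S[1],S[0])).round(1))
A=lambda P:(np.array(P,float)+.5)/3-.5+[200,105]
B=lambda P:(np.array(P,float)-[400,0]+.5)/2.7-.5+[220,90]
m=pickle.load(open("w4.pkl","rb"))[0]
quad(m,A([(124,102),(250,103),(236,472),(124,474)]),30,"block")
quad(m,A([(153,246),(215,246),(214,381),(155,382)]),44,"pad")
m=pickle.load(open("w5.pkl","rb"))[0]
quad(m,B([(487,155),(577,184),(536,303),(448,276)]),22,"caul")
print("tip",p2w(m,B([(713,103)]),139,True),"shoulder c (z75)",p2w(m,B([(678,88)]),75,True))
quad(m,B([(438,376),(598,376),(592,548),(445,556)]),46,"fix46")
E
```

```text
block [[464.0, -39.0], [513.3, -44.2], [495.7, -210.9], [444.7, -206.8]] c [ 479.4 -125.2] L 168.3 S 50.4 yawL -6.3 yawS -5.2
pad [[470.0, -94.8], [494.2, -97.2], [489.1, -156.1], [464.6, -154.1]] c [ 479.5 -125.5] L 59.3 S 24.5 yawL -5.1 yawS -5.1
caul [[473.0, 337.3], [520.6, 322.1], [500.1, 255.0], [451.8, 270.5]] c [486.4 296.2] L 70.1 S 50.3 yawL -17.3 yawS -17.7
tip [[559.87766405 379.84959847]] shoulder c (z75) [[560.48500214 379.29250579]]
fix46 [[447.0, 221.6], [533.4, 221.8], [537.1, 103.9], [447.6, 97.7]] c [491.3 161.3] L 121.0 S 88.1 yawL 1.0 yawS 2.1
```

arm_command --targets '[[[0.0013,-0.0068,-0.03,0,0,-0.052,1],[0.0012,-0.006,-0.04,0,0,-0.052,1],[0.0012,-0.006,-0.04,0,0,-0.052,1],[0.0012,-0.006,-0.04,0,0,-0.052,1],[0.0012,-0.006,-0.04,0,0,-0.052,1],[0.0012,-0.006,-0.04,0,0,-0.05,1],[0,0,-0.03,0,0,0,1],[0,0,-0.015,0,0,0,1],[0,0,-0.01,0,0,0,1],[0,0,0,0,0,0,1]]]'

```text
time: 10.78
tool_pos: [486.8, 296.3, 9.1]
tcp_rot: [180.0, -0.0, 72.4]
ft_force: [-0.9, 0.5, -0.2]
finger_gap: 85.5
grip_force: 0.0
```

arm_command --targets '[[[0,0,0,0,0,0,0.3],[0,0,0,0,0,0,-1],[0,0,0,0,0,0,-1],[0,0,0,0,0,0,-1],[0,0,0,0,0,0,-1]]]' --force 25

```text
time: 11.4
tool_pos: [487.4, 297.0, 10.1]
tcp_rot: [179.9, -0.1, 72.5]
ft_force: [-1.2, -0.2, 6.2]
finger_gap: 51.3
grip_force: 26.5
```

arm_command --targets '[[[0,0,0.02,0,0,0,-1],[0,0,0.04,0,0,0,-1],[0,-0.01,0.06,0,0,0,-1],[-0.001,-0.04,0.02,0,0,0.03,-1],[-0.001,-0.05,0,0,0,0.03,-1],[-0.001,-0.05,0,0,0,0.03,-1],[-0.001,-0.05,0,0,0,0.03,-1],[-0.001,-0.05,0,0,0,0.03,-1],[-0.001,-0.05,0,0,0,0.03,-1],[-0.001,-0.05,0,0,0,0.03,-1]]]'

```text
time: 12.65
tool_pos: [479.5, -55.2, 150.2]
tcp_rot: [179.9, 0.0, 84.6]
ft_force: [0.8, -0.4, -0.5]
finger_gap: 51.7
grip_force: 26.6
```

arm_command --targets '[[[-0.001,-0.05,0,0,0,0,-1],[0,-0.022,0,0,0,0,-1],[0,0,0,0,0,0,-1],[0,0,0,0,0,0,-1]]]'

```text
time: 13.15
tool_pos: [478.6, -124.9, 149.3]
tcp_rot: [180.0, -0.0, 84.5]
ft_force: [-0.3, 0.7, 0.0]
finger_gap: 51.2
grip_force: 26.6
```

```bash
python3 - <<'E'
from snap import *
s=status.sense();print(s['tool_pos'],s['tcp_rot'],s['ft_force'])
m,im=snap("w6")
E
```

```text
[ 478.61763322 -124.9368455   149.31203542] [ 1.79980183e+02 -2.02746834e-02  8.45005939e+01] [-0.29297141  0.7069423   0.02970945]
```

View pics/w6.png

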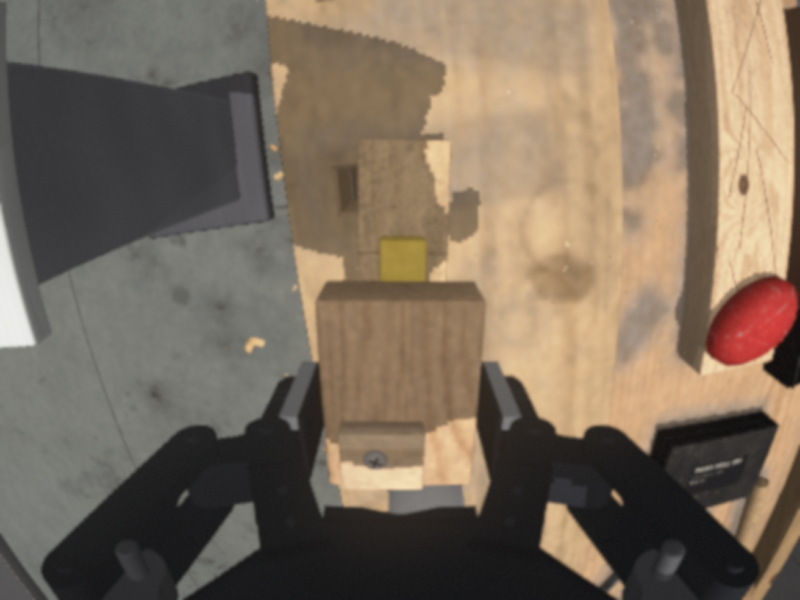

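The caul is held square, cleat up, with its top face from (318,299)/(484,299) to about row 485. The pad shows below it at (403,260), in line.

```bash
python3 - <<'E'
from snap import *
m,im=pickle.load(open("w6.pkl","rb"))
f=lambda P,z:p2w(m,np.array(P,float)*.64,z,True)
w=f([(318,299),(484,299),(474,485),(328,485)],162);print("caul",w.round(1).tolist(),w.mean(0))
print(f([(327,283),(475,283)],140))
print("padnear",f([(380,238),(427,238)],44), "block", f([(358,139),(452,139)],30))
E
```

```text
caul [[457.2, -88.2], [506.5, -92.9], [501.7, -165.0], [448.4, -159.8]] [ 478.42402736 -126.50189882]
[[456.37933567 -89.73644552]
 [507.0931947  -94.60294696]]
padnear [[470.37834153 -94.34991971]
 [495.790909   -96.77198678]] block [[463.13709641 -39.48918704]
 [515.14300982 -44.34393565]]
```

arm_command --targets '[[[0.0011,0.0016,-0.03,0,0,0,-1],[0,0,-0.03,0,0,0,-1],[0,0,-0.022,0,0,0,-1],[0,0,-0.008,0,0,0,-1],[0,0,-0.003,0,0,0,-1],[0,0,-0.002,0,0,0,-1],[0,0,0,0,0,0,-1],[0,0,0,0,0,0,-1]]]'

```text
time: 14.2
tool_pos: [480.1, -124.2, 54.4]
tcp_rot: [179.9, 0.0, 84.5]
ft_force: [-0.0, 0.8, -0.9]
finger_gap: 51.0
grip_force: 26.6
```

arm_command --targets '[[[0,0,-0.001,0,0,0,-1],[0,0,0,0,0,0,-1]]]'

```text
time: 14.45
tool_pos: [480.2, -124.2, 54.0]
tcp_rot: [180.0, 0.0, 84.5]
ft_force: [-4.5, 1.2, 8.5]
finger_gap: 51.1
grip_force: 27.6
```

arm_command --targets '[[[0,0,-0.001,0,0,0,-1],[0,0,0,0,0,0,-1]]]'

```text
time: 14.7
tool_pos: [480.2, -124.2, 54.0]
tcp_rot: [180.0, 0.0, 84.5]
ft_force: [-8.5, 3.1, 20.3]
finger_gap: 51.1
grip_force: 28.6
```

arm_command --targets '[[[0,0,0.0015,0,0,0,-1],[0,0,0,0,0,0,0.3],[0,0,0,0,0,0,0.6],[0,0,0,0,0,0,1],[0,0,0.01,0,0,0,1],[0,0,0.03,0,0,0,1],[0,0,0.05,0,0,0,1],[0,0.01,0.06,0,0,0,1],[0,0.05,0.04,0,0,0,1],[0,0,0,0,0,0,1]]]'

```text
time: 15.95
tool_pos: [482.0, -63.4, 247.8]
tcp_rot: [179.5, 0.0, 84.7]
ft_force: [1.1, 0.0, -0.6]
finger_gap: 85.3
grip_force: 0.0
```

```bash
python3 - <<'E'
from snap import *
s=status.sense();print(s['tool_pos'],s['tcp_rot'],s['ft_force'])
m,im=snap("w7")
cv2.imwrite("pics/c3.png",cv2.resize(im[90:330,170:350,::-1],None,fx=2.5,fy=2.5,interpolation=cv2.INTER_CUBIC))
E
```

```text
[482.00407781 -63.36082618 247.83417239] [1.79505063e+02 1.91130002e-02 8.46657323e+01] [ 1.10754896  0.00764755 -0.5519804 ]
```

View pics/c3.png

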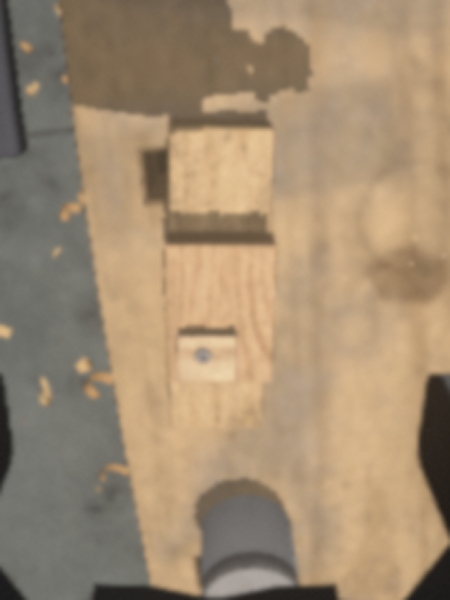

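The caul sits on the pad, cleat up and square to the block: near edge (166–274, 243), far edge about row 382, block from rows 126 to 428.

```bash
python3 - <<'E'
from snap import *
m,im=pickle.load(open("w7.pkl","rb"))
f=lambda P,z:p2w(m,(np.array(P,float)+.5)/2.5-.5+[170,90],z,True)
w=f([(166,243),(274,243),(270,382),(170,381)],66);print("caul",w.round(1).tolist(),w.mean(0),np.linalg.norm(w[0]-w[3]))
w=f([(170,126),(272,126),(262,428),(170,428)],30);print("block",w.round(1).tolist(),w.mean(0),np.linalg.norm(w[0]-w[3]))
E
```

```text
caul [[458.2, -87.0], [507.5, -91.7], [501.0, -163.7], [451.8, -158.3]] [ 479.60753793 -125.19469006] 71.58907704443125
block [[463.4, -38.8], [513.1, -43.4], [496.1, -213.0], [444.2, -207.9]] [ 479.21202793 -125.80027925] 170.23624424989197
```

Everything is within 1 mm. Now the jar: turning the tool so that it closes along the block's length.

arm_command --targets '[[[0,-0.0273,0,0,0,-0.175,1],[0,-0.0273,0,0,0,-0.175,1],[0,-0.0273,0,0,0,-0.175,1],[0,-0.0273,0,0,0,-0.175,1],[0,-0.0273,0,0,0,-0.175,1],[0,-0.0273,0,0,0,-0.175,1],[0,-0.0273,-0.02,0,0,-0.175,1],[0,-0.0273,-0.02,0,0,-0.175,1],[0,-0.0272,-0.02,0,0,-0.175,1],[0,0,0,0,0,0,1]]]'

```text
time: 17.25
tool_pos: [477.0, -311.7, 178.4]
tcp_rot: [-179.8, 0.3, -6.0]
ft_force: [0.5, 0.2, -0.2]
finger_gap: 85.4
grip_force: 0.0
```

arm_command --targets '[[[0,0,0,0,0,0,1]]]'

```text
time: 17.38
tool_pos: [479.0, -310.6, 181.6]
tcp_rot: [-179.9, 0.1, -5.7]
ft_force: [0.1, -0.1, 0.2]
finger_gap: 85.3
grip_force: 0.0
```

arm_command --targets '[[[0,0,0,0,0,0,1],[0,0,0,0,0,0,1]]]'

```text
time: 17.62
tool_pos: [480.2, -310.4, 183.2]
tcp_rot: [180.0, -0.1, -5.7]
ft_force: [0.6, 0.4, 0.3]
finger_gap: 85.4
grip_force: 0.0
```

```bash
python3 - <<'E'
from snap import *
s=status.sense();print(s['tool_pos'],s['tcp_rot'],s['qd'].round(2))
m,im=snap("w8")
print(w2p(m,[482,-309,73],True))
g=cv2.medianBlur(cv2.cvtColor(im,cv2.COLOR_RGB2GRAY),5)
hsv=cv2.cvtColor(im,cv2.COLOR_RGB2HSV)
u,v=w2p(m,[482,-309,73],True)[0].astype(int)
print(im[max(v-60,0):min(v+60,384):10,u].tolist())
E
```

```text
[ 480.15058824 -310.40195713  183.1691276 ] [ 1.79965046e+02 -6.44343245e-02 -5.65038963e+00] [ 0.01  0.21 -0.02  0.19 -0.01  0.19]
[[254.02738852 181.20854013]]
[[165, 141, 116], [180, 155, 125], [128, 124, 122], [150, 142, 136], [180, 170, 164], [178, 169, 164], [105, 100, 95], [104, 99, 95], [104, 98, 95], [118, 106, 94], [145, 126, 102], [112, 113, 106]]
```

View pics/w8.png

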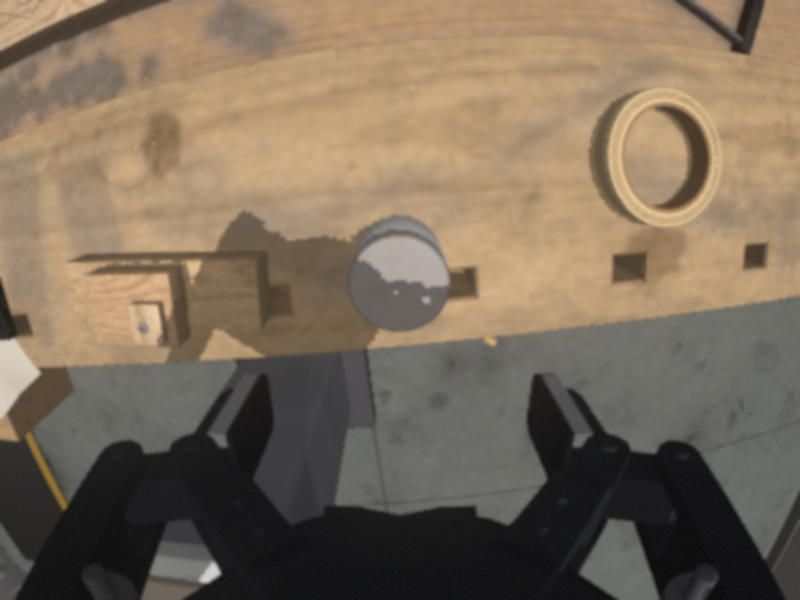

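The jar lid is at (399,282), within about 1 mm of the estimate. Going down to grip.

arm_command --targets '[[[0.0023,0.0004,-0.035,0,0,0,1],[0,0,-0.04,0,0,0,1],[0,0,-0.04,0,0,0,1],[0,0,-0.03,0,0,0,1],[0,0,-0.013,0,0,0,1],[0,0,0,0,0,0,1],[0,0,0,0,0,0,-1],[0,0,0,0,0,0,-1],[0,0,0,0,0,0,-1],[0,0,0,0,0,0,-1]]]' --force 30

```text
time: 18.92
tool_pos: [483.3, -311.4, 26.4]
tcp_rot: [179.9, -0.2, -5.7]
ft_force: [-0.3, 0.0, 7.0]
finger_gap: 58.8
grip_force: 33.0
```

arm_command --targets '[[[0,0,0.02,0,0,0,-1],[0,0,0.04,0,0,0,-1],[0.01,0.01,0.05,0,0,0,-1],[0.015,0.035,0,0,0,0,-1],[0.015,0.035,0,0,0,0,-1],[0.015,0.035,0,0,0,0,-1],[0.015,0.035,0,0,0,0,-1],[0.0118,0.0273,0,0,0,0,-1],[0,0,0,0,0,0,-1],[0,0,0,0,0,0,-1]]]'

```text
time: 20.18
tool_pos: [563.8, -133.5, 135.2]
tcp_rot: [180.0, -0.0, -5.7]
ft_force: [0.4, -0.6, -1.3]
finger_gap: 58.3
grip_force: 33.0
```

arm_command --targets '[[[0,0,0,0,0,0,-1],[0,0,0,0,0,0,-1]]]'

```text
time: 20.42
tool_pos: [563.5, -133.9, 134.5]
tcp_rot: [180.0, -0.0, -5.8]
ft_force: [0.2, 0.0, -1.8]
finger_gap: 58.3
grip_force: 33.0
```

```bash
python3 - <<'E'
from snap import *
s=status.sense();print(s['tool_pos'],s['tcp_rot'],s['ft_force'])
m,im=snap("w9")
E
```

```text
[ 563.54341927 -133.88828097  134.47406023] [ 1.79992634e+02 -3.15024885e-03 -5.80834427e+00] [ 0.19678344  0.03336094 -1.81642679]
```

View pics/w9.png

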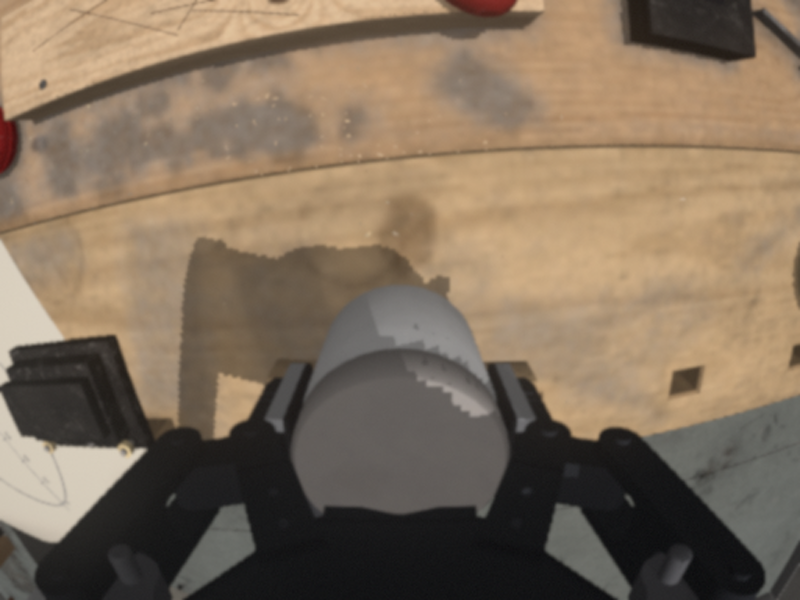

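The jar is held upright, clear of the block and in front of the tool well's seam. Lowering.

arm_command --targets '[[[0.0019,-0.0003,-0.03,0,0,0,-1],[0,0,-0.035,0,0,0,-1],[0,0,-0.025,0,0,0,-1],[0,0,-0.012,0,0,0,-1],[0,0,-0.004,0,0,0,-1],[0,0,0,0,0,0,-1],[0,0,0,0,0,0,-1]]]'

```text
time: 21.35
tool_pos: [566.7, -133.7, 29.7]
tcp_rot: [180.0, -0.1, -5.7]
ft_force: [-0.1, -0.6, -1.2]
finger_gap: 58.2
grip_force: 33.0
```

arm_command --targets '[[[0,0,-0.001,0,0,0,-1],[0,0,0,0,0,0,-1]]]'

```text
time: 21.6
tool_pos: [565.9, -133.4, 27.7]
tcp_rot: [180.0, -0.0, -5.7]
ft_force: [-0.1, 0.0, -1.7]
finger_gap: 58.7
grip_force: 33.0
```

arm_command --targets '[[[0,0,-0.001,0,0,0,-1],[0,0,0,0,0,0,-1]]]'

```text
time: 21.85
tool_pos: [565.8, -133.4, 26.5]
tcp_rot: [180.0, -0.0, -5.7]
ft_force: [-0.2, -0.2, 0.2]
finger_gap: 57.8
grip_force: 33.1
```

arm_command --targets '[[[0,0,-0.001,0,0,0,-1],[0,0,0,0,0,0,-1]]]'

```text
time: 22.1
tool_pos: [565.9, -133.4, 26.5]
tcp_rot: [180.0, -0.0, -5.7]
ft_force: [-5.0, 2.7, 9.7]
finger_gap: 59.1
grip_force: 33.9
```

arm_command --targets '[[[0,0,0.0015,0,0,0,-1],[0,0,0,0,0,0,0.6],[0,0,0,0,0,0,1],[0,0,0.01,0,0,0,1],[0,0,0.04,0,0,0,1],[0,0,0.05,0,0,0,1],[0,0,0.05,0,0,0,1],[0,0.02,0.05,0,0,0.08,1],[0,0.04,0.02,0,0,0.15,1],[0,0.045,0,0,0,0.15,1]]]'

```text
time: 23.35
tool_pos: [567.1, -28.0, 250.9]
tcp_rot: [179.9, -0.3, 16.2]
ft_force: [0.3, 1.4, -0.8]
finger_gap: 85.6
grip_force: 0.0
```

arm_command --targets '[[[0,0.045,0,0,0,0.15,1],[0,0.045,0,0,0,0.15,1],[0,0.045,0,0,0,0.15,1],[0,0.045,0,0,0,0.15,1],[0,0.045,0,0,0,0.15,1],[0,0.045,0,0,0,0.15,1],[0,0.045,0,0,0,0.15,1],[0,0.045,0,0,0,0.14,1],[0,0.03,0,0,0,0,1],[0,0.02,0,0,0,0,1]]]'

```text
time: 24.6
tool_pos: [565.4, 383.1, 247.3]
tcp_rot: [180.0, -0.0, 84.3]
ft_force: [0.8, 0.2, -0.3]
finger_gap: 85.1
grip_force: 0.0
```

arm_command --targets '[[[0,0,0,0,0,0,1],[0,0,0,0,0,0,1],[0,0,0,0,0,0,1]]]'

```text
time: 24.98
tool_pos: [566.1, 380.4, 247.1]
tcp_rot: [180.0, 0.0, 84.1]
ft_force: [0.6, 1.0, 0.0]
finger_gap: 85.3
grip_force: 0.0
```

```bash
python3 - <<'E'
from snap import *
s=status.sense();print(s['tool_pos'],s['tcp_rot'],s['ft_force'])
m,im=snap("w10")
E
```

```text
[566.09326639 380.39323074 247.06604133] [1.79990190e+02 8.90334280e-03 8.41305593e+01] [0.61560688 1.00955024 0.03697526]
```

View pics/w10.png

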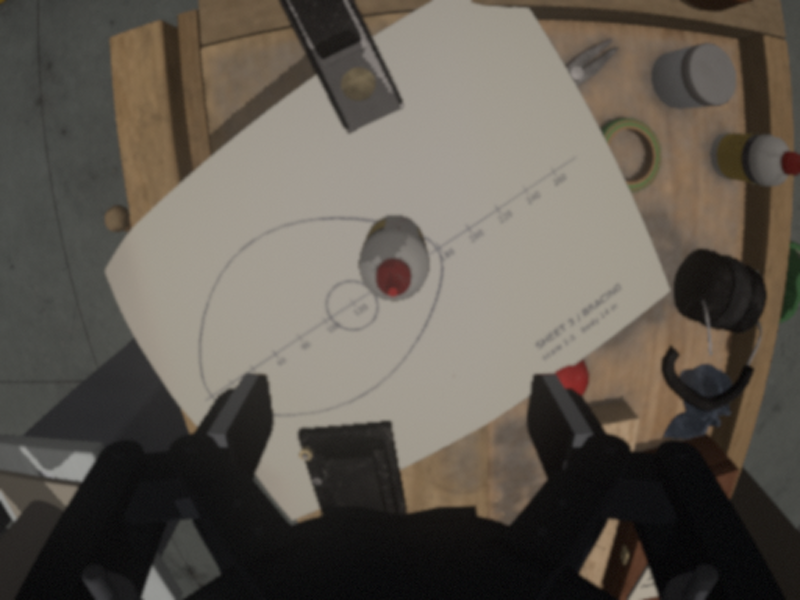

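The bottle shows with its nozzle tip at (393,293) and red collar centred at (394,276). That was my 14th picture, so I'll work from numbers from here.

```bash
python3 - <<'E'
from snap import *
m,im=pickle.load(open("w10.pkl","rb"))
f=lambda P,z:p2w(m,np.array(P,float)*.64,z,True)
print(f([(393,293)],139),f([(394,276)],108),f([(394,258)],75))
b=np.array([560.,379.5])
for z in(139,108,75,0):print(z,w2p(m,np.r_[b,z],True)/.64)
hsv=cv2.cvtColor(im,cv2.COLOR_RGB2HSV);k=((hsv[...,0]<8)|(hsv[...,0]>172))&(hsv[...,1]>120);k[:, :220]=0;k[:,290:]=0
ys,xs=np.where(k);print(len(xs),xs.min(),xs.max(),ys.min(),ys.max(),xs.mean(),ys.mean());
print(f(np.array([[xs.mean(),ys.mean()]])/.64,113), np.ptp(f([((xs.min())/.64,276),((xs.max()+1)/.64,276)],107)[:,0]))
E
```

```text
[[561.5789246  378.18407061]] [[561.92149875 379.37787313]] [[561.93196402 383.06822559]]
139 [[389.9813658  291.07105247]]
108 [[390.94730627 276.11458915]]
75 [[391.78585741 263.2123398 ]]
0 [[393.19991801 241.62361326]]
299 243 261 168 188 251.44481605351172 177.63210702341138
[[561.33380751 379.86077488]] 18.67877128203861
```

arm_command --targets '[[[-0.0048,-0.0012,-0.03,0,0,0,1],[0,0,-0.04,0,0,0,1],[0,0,-0.04,0,0,0,1],[0,0,-0.025,0,0,0,1],[0,0,-0.009,0,0,0,1],[0,0,0,0,0,0,0],[0,0,0,0,0,0,0],[0,0,0,0,0,0,-0.2]]]' --force 30

```text
time: 26.02
tool_pos: [561.8, 380.9, 104.6]
tcp_rot: [179.9, -0.1, 84.2]
ft_force: [-0.0, 0.1, 0.3]
finger_gap: 34.7
grip_force: 0.0
```

arm_command --targets '[[[0,0,0,0,0,0,-1],[0,0,0,0,0,0,-1],[0,0,0,0,0,0,-1],[0,0,0,0,0,0,-1]]]'

```text
time: 26.52
tool_pos: [561.6, 380.8, 104.1]
tcp_rot: [179.9, -0.1, 84.2]
ft_force: [0.3, 0.1, 5.9]
finger_gap: 20.4
grip_force: 29.7
```

arm_command --targets '[[[0,0,0,0,0,0,0],[0,0,0,0,0,0,0],[0,0,-0.002,0,0,0,0],[0,0,0,0,0,0,-0.3],[0,0,0,0,0,0,-1],[0,0,0,0,0,0,-1],[0,0,0,0,0,0,-1],[0,0,0,0,0,0,-1]]]' --force 35

```text
time: 27.52
tool_pos: [560.8, 380.4, 100.7]
tcp_rot: [-180.0, 0.0, 84.2]
ft_force: [0.5, -0.5, -0.9]
finger_gap: 20.5
grip_force: 33.3
```

arm_command --targets '[[[0,0,0.005,0,0,0,-1],[0,0,0.01,0,0,0,-1],[0,0,0.01,0,0,0,-1],[0,0,0.01,0,0,0,-1],[0,0,0,0,0,0,-1],[0,0,0,0,0,0,-1]]]'

```text
time: 28.28
tool_pos: [560.8, 380.4, 135.7]
tcp_rot: [-180.0, 0.0, 84.2]
ft_force: [0.2, -0.7, -1.6]
finger_gap: 20.8
grip_force: 33.3
```

```bash
python3 - <<'E'
from snap import *
s=status.sense();print(s['tool_pos'],s['tcp_rot'],s['ft_force'])
m,im=snap("w11")
# bottle outline: foot circle expected if lifted 35 / left behind
hsv=cv2.cvtColor(im,cv2.COLOR_RGB2HSV);k=((hsv[...,0]<8)|(hsv[...,0]>172))&(hsv[...,1]>120)
k[:,:200]=0;k[:,310:]=0
n,l,st,ct=cv2.connectedComponentsWithStats(k.astype(np.uint8));print([(s_,c.round(1)) for s_,c in zip(st[1:].tolist(),ct[1:]) if s_[4]>15])
t=s['tool_pos']
for z in(t[2]+7,t[2]-27,t[2]-101):print(z,w2p(m,[t[0],t[1],z],True))
E
```

```text
[560.80948008 380.39350284 135.72846206] [-1.79994308e+02  4.06182329e-03  8.42122782e+01] [ 0.21322485 -0.66890386 -1.61163519]
[([235, 231, 42, 61, 1639], array([255.5, 255.8]))]
142.72846206123086 [[256.80728777 250.48689278]]
108.72846206123086 [[256.64183859 223.33419451]]
34.72846206123086 [[256.41431821 187.12637964]]
```

```bash
python3 - <<'E'
from snap import *
m=pickle.load(open("w5.pkl","rb"))[0]
B=lambda P:(np.array(P,float)-[400,0]+.5)/2.7-.5+[220,90]
for z in(0,10,20):print(z,p2w(m,B([(438,376),(598,376),(592,548),(445,556)]),z,True).round(1).tolist())
# w1/w7-type views: dark blob lower boundary
for n in("w7","w9"):
    m,im=pickle.load(open(n+".pkl","rb"));g=im.max(2)
    k=(g<75).astype(np.uint8)
    nn,l,st,ct=cv2.connectedComponentsWithStats(k)
    for i in range(1,nn):
        if st[i,4]>150:
            ys,xs=np.where(l==i);w=p2w(m,np.c_[xs,ys],0,True).astype(np.float32)
            if abs(w[:,0].mean()-495)<80 and 50<w[:,1].mean()<250: print(n,st[i],cv2.minAreaRect(w),w.min(0),w.max(0))
m=pickle.load(open("w9.pkl","rb"))[0]
for z in (0,46):print("w9",z,p2w(m,np.array([(112,338),(152,445),(50,446)])*.64,z,True).round(1).tolist())
E
```

```text
0 [[443.3, 199.2], [539.9, 199.4], [544.1, 67.5], [444.0, 60.7]]
10 [[444.1, 204.1], [538.5, 204.3], [542.6, 75.4], [444.8, 68.8]]
20 [[444.9, 209.0], [537.1, 209.2], [541.1, 83.3], [445.6, 76.8]]
w7 [ 212    0   78   52 3233] ((493.28143310546875, 112.09403991699219), (95.78119659423828, 71.56031036376953), 0.23847749829292297) [445.28384  76.15659] [541.19415 147.72186]
w9 0 [[537.7, 86.1], [440.7, 84.0], [432.1, 214.6]]
w9 46 [[554.8, 48.3], [474.0, 46.5], [466.8, 155.5]]
```

arm_command --targets '[[[0,0,0.03,0,0,0,-1],[-0.004,-0.02,0.03,0,0,0,-1],[-0.008,-0.04,0,0,0,0,-1],[-0.008,-0.04,0,0,0,0,-1],[-0.008,-0.04,0,0,0,0,-1],[-0.008,-0.04,0,0,0,0,-1],[-0.008,-0.04,0,0,0,0,-1],[-0.008,-0.04,0,0,0,0,-1],[-0.008,-0.04,0,0,0,0,-1],[-0.006,-0.035,0,0,0,0,-1]]]'

```text
time: 29.58
tool_pos: [494.2, 44.1, 195.4]
tcp_rot: [-180.0, 0.0, 84.2]
ft_force: [1.1, -0.3, -2.2]
finger_gap: 20.4
grip_force: 33.6
```

arm_command --targets '[[[-0.0048,-0.0244,0,0,0,0,-1],[0,0,0,0,0,0,-1],[0,0,0,0,0,0,-1],[0,0,0,0,0,0,-1]]]'

```text
time: 30.08
tool_pos: [490.1, 21.8, 195.7]
tcp_rot: [-180.0, -0.0, 84.3]
ft_force: [1.1, -0.9, -2.4]
finger_gap: 20.6
grip_force: 34.0
```

arm_command --targets '[[[0,-0.0008,-0.03,0,0,0,-1],[0,0,-0.035,0,0,0,-1],[0,0,-0.018,0,0,0,-1],[0,0,-0.007,0,0,0,-1],[0,0,-0.002,0,0,0,-1],[0,0,0,0,0,0,-1],[0,0,0,0,0,0,-1]]]'

```text
time: 30.95
tool_pos: [490.9, 20.2, 104.9]
tcp_rot: [179.9, -0.0, 84.2]
ft_force: [-0.3, 0.4, -2.6]
finger_gap: 20.3
grip_force: 34.1
```

arm_command --targets '[[[0,0,-0.001,0,0,0,-1],[0,0,0,0,0,0,-1]]]'

```text
time: 31.2
tool_pos: [490.2, 20.2, 103.0]
tcp_rot: [180.0, 0.0, 84.2]
ft_force: [0.1, -0.1, -1.9]
finger_gap: 20.2
grip_force: 34.1
```

arm_command --targets '[[[0,0,-0.001,0,0,0,-1],[0,0,0,0,0,0,-1]]]'

```text
time: 31.45
tool_pos: [490.0, 20.2, 101.7]
tcp_rot: [-180.0, 0.0, 84.2]
ft_force: [0.2, -1.1, -1.9]
finger_gap: 21.0
grip_force: 34.1
```

arm_command --targets '[[[0,0,-0.001,0,0,0,-1],[0,0,0,0,0,0,-1]]]'

```text
time: 31.7
tool_pos: [490.0, 20.2, 100.7]
tcp_rot: [-180.0, 0.0, 84.2]
ft_force: [0.6, 0.1, -1.2]
finger_gap: 20.8
grip_force: 34.1
```

arm_command --targets '[[[0,0,-0.001,0,0,0,-1],[0,0,0,0,0,0,-1]]]'

```text
time: 31.95
tool_pos: [490.6, 20.1, 100.5]
tcp_rot: [179.9, 0.0, 84.2]
ft_force: [-0.5, -0.8, 4.7]
finger_gap: 20.6
grip_force: 34.8
```

arm_command --targets '[[[0,0,0.0005,0,0,0,-1],[0,0,0,0,0,0,-0.2],[0,0,0,0,0,0,0.3],[0,0,0,0,0,0,1],[0,0,0,0,0,0,1],[0,0,0.02,0,0,0,1],[0,0,0.05,0,0,0,1],[0,0,0.05,0,0,0,1],[0,0.02,0.05,0,0,0,1],[0,0.04,0.04,0,0,0,1]]]'

```text
time: 33.2
tool_pos: [490.5, 79.9, 312.8]
tcp_rot: [179.9, -0.0, 84.1]
ft_force: [1.5, 0.2, -0.1]
finger_gap: 85.2
grip_force: 0.0
```

arm_command --targets '[[[0,0.03,0,0,0,0,1],[0,0,0,0,0,0,1],[0,0,0,0,0,0,1]]]'

```text
time: 33.58
tool_pos: [489.8, 109.8, 309.7]
tcp_rot: [-179.9, 0.0, 84.2]
ft_force: [-0.0, -0.4, -0.1]
finger_gap: 85.3
grip_force: 0.0
```

```bash
python3 - <<'E'
from snap import *
s=status.sense();print(s['tool_pos'],s['tcp_rot'])
m,im=snap("w12")
hsv=cv2.cvtColor(im,cv2.COLOR_RGB2HSV);k=((hsv[...,0]<8)|(hsv[...,0]>172))&(hsv[...,1]>120)
n,l,st,ct=cv2.connectedComponentsWithStats(k.astype(np.uint8))
for a,c in zip(st[1:],ct[1:]):
    if a[4]>40: print("red",a,c.round(1),p2w(m,[c],113,True).round(1))
for z in(139,113):print(z,w2p(m,[490.3,20,z],True))
for n,p in(("jar",[564.9,-134.1,73]),("caul",[479.5,-125.5,66]),("fixfront",[493,82,0])):print(n,w2p(m,p,True))
# jar lid: grey low-saturation disc
k=((hsv[...,1]<35)&(hsv[...,2]>90)).astype(np.uint8)
n,l,st,ct=cv2.connectedComponentsWithStats(k)
for a,c in zip(st[1:],ct[1:]):
    if 300<a[4]<9000: print("grey",a,c.round(1),p2w(m,[c],73,True).round(1))
k=(im.max(2)<75).astype(np.uint8)
n,l,st,ct=cv2.connectedComponentsWithStats(k)
for i in range(1,n):
    if st[i,4]>200:
        ys,xs=np.where(l==i);w=p2w(m,np.c_[xs,ys],0,True).astype(np.float32)
        if abs(w[:,0].mean()-495)<80: print("dark",st[i],w.min(0),w.max(0),cv2.minAreaRect(w))
# top cam: same objects
mt=viewer.camera_model("top");it=viewer.snapshot("top");np.save("top1.npy",it)
E
```

```text
[489.82669788 109.82798196 309.71621724] [-1.79942707e+02  3.73497174e-02  8.42344122e+01]
red [369  59  35  33 803] [387.7  75.9] [[656.3 201.9]]
red [468 214  26   7  83] [481.  215.9] [[831.4  -3.1]]
red [257 222  15  21 237] [264.  231.3] [[490.5  19.5]]
red [394 267  36  25 601] [412.9 278.4] [[713.3 -93.1]]
139 [[264.31919324 240.56419069]]
113 [[263.80374358 230.91662971]]
jar [[316.74713414 298.29607502]]
caul [[264.35273031 297.1032331 ]]
fixfront [[260.11966803 162.69088067]]
grey [498 141  14  94 658] [507.1 198.4] [[ 9.368e+02 -9.000e-01]]
grey [247 188  34  48 908] [263.9 211.4] [[492.3  30.2]]
grey [449 229  41  38 858] [468.4 247.7] [[854.5 -86.3]]
grey [ 295  262   37   48 1305] [312.7 285.8] [[ 558.1 -106.7]]
grey [  91  334   49   50 1454] [113.9 362.3] [[ 134.1 -305.4]]
dark [    0     0   512   384 50128] [-645.4469  -969.75085] [1507.8496  369.3418] ((504.6260986328125, -215.1995849609375), (1266.2232666015625, 2167.925048828125), 83.34017944335938)
dark [ 221   84   70   87 4547] [444.95862  74.56724] [540.1687  200.83162] ((492.5430908203125, 138.0364990234375), (93.43352508544922, 124.79203033447266), 1.7493919134140015)
```

arm_command --targets '[[[0,-0.04,0,0,0,0,1],[0,-0.04,0,0,0,0,1],[0,-0.04,0,0,0,0,1],[0,-0.04,0,0,0,0,1],[0,0,0,0,0,0,1],[0,0,0,0,0,0,1],[0,0,0,0,0,0,1]]]'

```text
time: 34.55
tool_pos: [490.0, -49.1, 310.2]
tcp_rot: [-180.0, -0.0, 84.3]
ft_force: [0.1, 0.1, -0.4]
finger_gap: 85.4
grip_force: 0.0
```

```bash
python3 - <<'E'
from snap import *
m,im=snap("w13");pad(m,im,44)
t=np.linspace(0,2*np.pi,120)
gr=cv2.GaussianBlur(im,(3,3),0).astype(float).sum(2)/3
gx=cv2.Sobel(gr,-1,1,0);gy=cv2.Sobel(gr,-1,0,1);G=np.hypot(gx,gy).astype(np.float32)
def sc(P): 
    p=w2p(m,P,True).astype(np.float32);return cv2.remap(G,p[:,0].copy(),p[:,1].copy(),cv2.INTER_LINEAR).mean()
best=[]
for r in(28,29,30):
  for dx in np.arange(-12,12.1,1):
    for dy in np.arange(-12,12.1,1):
      c=[564.9+dx,-134.1+dy];best.append((sc(np.c_[c[0]+r*np.cos(t),c[1]+r*np.sin(t),np.full(120,73.)]),r,c))
best.sort(key=lambda a:-a[0]);print("jar",best[:4])
def rect(c,yaw,w,l,z):
    a=np.linspace(-1,1,40);o=np.ones(40);P=np.r_[np.c_[a*w/2,o*l/2],np.c_[a*w/2,-o*l/2],np.c_[o*w/2,a*l/2],np.c_[-o*w/2,a*l/2]]
    y=np.radians(yaw);P=P@np.array([[np.cos(y),np.sin(y)],[-np.sin(y),np.cos(y)]])+c
    return np.c_[P,np.full(len(P),z)]
for n,c0,w,l,z in(("block",(479.3,-125.7),52,170,30),("caul",(479.5,-125.5),52,72,66)):
    b=max(((sc(rect((c0[0]+dx,c0[1]+dy),ya,w-s,l-s,z)),(c0[0]+dx,c0[1]+dy),ya) for dx in np.arange(-5,5.1,1) for dy in np.arange(-5,5.1,1) for ya in(-8,-7,-6,-5,-4,-3) for s in (0,1.5)),key=lambda a:a[0]);print(n,b)
E
```

```text
jar [(np.float32(117.47402), 28, [np.float64(562.9), np.float64(-132.1)]), (np.float32(114.48037), 28, [np.float64(562.9), np.float64(-131.1)]), (np.float32(114.34536), 28, [np.float64(563.9), np.float64(-132.1)]), (np.float32(110.78414), 28, [np.float64(563.9), np.float64(-131.1)])]
block (np.float32(81.82981), (np.float64(479.3), np.float64(-125.7)), -6)
caul (np.float32(74.10103), (np.float64(477.5), np.float64(-125.5)), -6)
```

All the pieces measure within about 2 mm of target and the gripper is clear.

```bash
python3 -c "
from bench import job
print(job.hand_in())"
```

```text
the job is handed in; nothing more can be done
None
```

I placed the pad, caul, jar and bottle as asked, each measuring within about 2 mm of its target, and handed the job in at about 35 s; the hand-in returned no verdict.

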